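Hold the engraver's sprung hatch for spring setting

ROBOT

A 7-joint arm with a two-finger parallel gripper is mounted at the origin on the work surface. World frame = base frame: x ahead of the robot, y to its left, z up, the work surface at z = 0. Lengths are in m, angles in rad, forces in N, time in s.
With the tool pointing down it reaches from about 0.4 to 0.85 m from the base axis. Payload 4.5 kg.
Tool frame: the origin (TCP) lies on the centre line of the jaws, within the pads' length; the fingertips stand r.tcp_to_tips ahead of it and the grasp point (between the pads) lies 11 mm behind it (r.tcp_to_tips is the distance from the TCP to the fingertips, in m); y points along the fingers, x is the direction in which the jaws open and shut, and the axes are right-handed (so a half turn about y gives the same grasp; the last joint's range is limited). The gripper opens to 88 mm and grips with 3 to 60 N. Pads are 18 mm wide; open, the fingers measure 123 mm over their backs; the gripper's body (75 mm by 187 mm) begins 45 mm behind the grasp point.
Start: joints at [1.212, 0.689, -0.195, 1.565, 0.157, 0.902, -0.215], TCP at [0.239, -0.577, 0.247] pointing down, gripper open.
Joint ranges: [-3.01, 3.01], [-0.46, 2.08], [-1.47, 1.51], [0.13, 2.56], [-1, 4.14], [0.04, 2.09], [-2.66, 2.66]. Speed limits (rad/s): [2.57, 2.57, 3.14, 3.14, 3.14, 3.14, 3.14].

INTERFACE

Orientations are given as a unit quaternion [x, y, z, w].
In Python, from plant import r gives the robot as it stands. The module is installed in compiled form; this text tells all that it offers.
- The arm moves only by the shell command python3 -m inch 'ROWS' [OPENING] [FORCE]. ROWS is text: rows parted by semicolons, each of 4 numbers parted by spaces: the shift along the tool's x, y, z in mm, then the turn about the tool's y in degrees. In form: x y z spin; .... A call has 1 to 10 rows; each row is the pose to reach, as a shift and turn from the pose commanded when the call began, along the tool's axes at that moment; what a row does not reach only later rows make up. A row lasts 1/10 s, in which the tool goes at most 50 mm and 8.59 degrees, less where a joint would pass 70% of its speed; a pose out of reach is approached as far as the arm can. A call with a gripper value outside its range is refused whole. OPENING is the gripper command: -1 is shut, 1 is fully open, values between are in proportion, set as the call begins (- or left out, the last holds). The fingers move at their own pace and stop on an object; FORCE is the grip in N (left out, the last holds). Time passes only in rows, so rows that repeat a pose let the fingers close. It gives the time, the measured TCP pose, the force and the opening at its end, in the units of the state.
- r.get_state(): the state, without advancing time (a new reading comes with each control period).
- r.snapshot(name): name is "side" or "top"; returns a dict with "frame" (480x640x3 uint8, red, green, blue), "intrinsics" (3x3 intrinsics, pixels), "R" (3x3) and "t" (3): a world point X has camera coordinates R X + t. Camera axes: x right, y down, z forward; pixel columns grow to the right and rows downward; lengths in m; the calibration is good to about 2 mm. A picture is of the moment at which its call begins. There is no depth.
- r.finish_job(): hands the job in, once; it reports no verdict.
Trained networks look in the newest picture that a camera, given by its name, has taken for a name from the list of things; names that differ only in an ending like _2 or _b are one class to them, and where a whole thing is asked for, a point or a joint stands for the part that bears it (a point fixed in the world has none). Each returns a list of dicts, best first, with "p" (0 to 1); they miss things now and then, are a little off and sometimes report something else, mostly with a low value. They report only what shows in the picture. A call takes as long as a camera call.
- r.trace(camera, name): "region" (480x640 bool, what is visible of it) and "centre" ([row, column] in pixels, amid what is visible of it).
- r.tip_of(camera, name): "centre" ([row, column] in pixels: a listed point, or the origin of a listed thing).
The state is a dict: "clock": time; "q": joint angles; "qd": joint speeds; "joint_torque": joint torques, N m; "tool_pos": TCP position; "eef_rot": TCP orientation; "contact_force": force on the tool from outside, world axes, zero at the start; "moment": the same for the moment, N m; "opening": opening from 0.0 (shut) to 1.0 (fully open).
Only numpy, scipy, OpenCV 4.12 (cv2) and the standard library are available. Lean on these libraries where they do the work, as an engineer would, in place of code of your own. Each camera call takes 0.05 s, during which the arm holds its last target.

TASK

I want to reset the hatch spring of this bench engraver, and its screw is reached through the drawer bay: pull the chip drawer out to its stop first. Then lift the sprung hatch until it is clearly past its balance point, where it would go up by itself, without letting it fly up to its upper stop, and bring it back down to just below the balance point. Finish holding it still right there, keep hold and do not let go, with the drawer still out and the loose things around left where they are.

Things in the scene. Friction and masses are not known exactly. Their poses are not given: they have to be found in the camera images.
- drawer_bar (a point): Middle of the chip drawer's handle: level round steel bar 12 mm thick, 110 mm long, parallel to the machine's front, 83 mm above the table, a post at each end (55 mm from the middle), 34 mm clear between bar and drawer front. Shut, the drawer front is flush with the machine's front; the flat top above is at 110 mm. Axes as the machine's; the drawer comes out along -x.
- drawer (a joint): How far the chip drawer is out, m: 0 shut, 0.08 out at its stop. It starts between 0 and 0.02. It slides stiffly (about 2 N) and stays where it is left.
- hatch_bar (a point): Middle of the hatch's handle: round steel bar 12 mm thick, 120 mm long, parallel to the hinge, a post at each end, 34 mm clear ahead of the hatch's front edge, in the hatch's plane, 222 mm from the hinge axis. Height above the table: 114 mm shut, 288 mm at the balance point, 301 mm at 1.0 rad, 253 mm at 0.68 rad. It turns with the hatch; shut, its axes are the machine's.
- hatch_hinge (a point): Middle of the hatch's hinge axis, at its far edge, 114 mm above the table; fixed, axes as the machine's (y along the hinge). The hatch is a grey frame with a clear window, 182 mm from hinge to front edge, 190 mm wide, 8 mm thick; its front edge rises up and back.
- hatch (a joint): Opening angle of the hatch, rad: 0 shut (level), 1.5 at its upper stop. Balance point at 0.90: below it the hatch falls shut by itself, above it a spring carries it up. The force at the bar is small: about 1.5 N shut, dwindling to none at the balance point. Clearly past is 1.0 or more; just below is 0.64 to 0.88.
- machine: The bench engraver's low grey and black housing, fixed, 240 mm deep (x), 420 mm wide (y), 110 mm high; origin at the centre of its underside; x points back, away from its front (which faces the robot), y to the left, z up. The drawer is in its left half (+y), the hatch over its right half.
- tape: Bystander: roll of tape lying on the machine's top over the drawer half, 90 mm across, 24 mm high; origin at the centre of its underside.
- can: Bystander: upright can, 56 mm across, 170 mm high, left of the machine; origin at the centre of its underside.
- wrench: Bystander: steel wrench 150 mm long lying on the table right of the machine; origin at its underside, about mid-length.
- parts_box: Bystander: open black parts box 100 x 80 x 35 mm on the table right of the machine; origin at the centre of its underside.

How it is judged:
On the way, in this order (a step that is already met when the one before it is completed fails the run):
1. the drawer is out at its stop (value of joint drawer above 0.074 m), for 0.2 s.
2. the hatch is raised clearly past its balance point (value of joint hatch above 1 rad), for 0.1 s.
At the end, for the whole second after the job is handed in: The drawer is at least 72 mm out (stop at 80 mm); the hatch stands still (under 0.06 rad/s) between 0.64 and 0.88 rad, just below its balance point of 0.90, carried by the robot's fingers (value of joint drawer above 0.072 m and value of joint hatch between 0.64 and 0.88 rad and velocity of joint hatch between -0.06 and 0.06 rad/s and contact force between the fingers and hatch above 0.05 N); the arm keeps its last pose, push and grip.
It fails at once if the hatch flew up to its upper stop (value of joint hatch above 1.42 rad).
It fails at once if a bystander was moved (distance of any of tape, can, wrench, parts_box from where it was at the start of the episode above 0.03 m).
It also fails if it takes over 58 s, if anything falls off the work surface, if the arm or the gripper's body presses on something with over 40 N, if the wrist force passes 120 N, or if a joint passes its speed limit or range.

## Working session

There is one attempt and no reset: what is moved stays moved. The work goes in short steps, Python scripts to look and compute and a shell command to move; the robot and the scene stay as the last step left them, time stands still between calls to the robot, and variables do not carry over. Pictures are saved under pics/ and viewed, and the job is handed in when it is done.

```bash
mkdir -p pics
python3 - <<'E'
from plant import r
import cv2
s=r.get_state()
for k,v in s.items(): print(k,v)
print(r.tcp_to_tips)
for c in("side","top"):
    d=r.snapshot(c); cv2.imwrite(f"pics/{c}0.png",d["frame"][:,:,::-1]); print(c,d["intrinsics"],d["R"],d["t"])
    for n in("drawer_bar","hatch_bar","hatch_hinge","machine","tape","can","wrench","parts_box"):
        print(n,[( [round(float(x)) for x in o["centre"]],round(float(o["p"]),2)) for o in r.tip_of(c,n)][:3])
E
```

```text
clock 0.0
q [ 1.21180503  0.68999045 -0.19451039  1.56635075  0.15731011  0.90246782
 -0.21512717]
qd [-1.03657911e-03 -7.86028875e-04  1.05956312e-03  1.70904993e-03
  8.31489381e-04  7.28441315e-04  1.07614868e-05]
joint_torque [ 4.20109131e-06 -5.27557898e+01 -1.26650121e+00 -1.53426808e+01
 -5.25645283e-02  6.69635876e-03  1.91509066e-04]
tool_pos [ 0.23894784 -0.5768551   0.24590409]
eef_rot [-0.5876511   0.39336387 -0.39224035  0.58828441]
contact_force [-0.54412829  0.79566762 -1.02167006]
moment [ 0.01108778  0.00523304 -0.0209273 ]
opening 0.9961765623107054
0.008
side [[598.09017491   0.         312.30332392]
 [  0.         598.09017491 238.73082257]
 [  0.           0.           1.        ]] [[-0.87890541 -0.47693372 -0.00771377]
 [-0.31861721  0.59903696 -0.73460043]
 [ 0.35497655 -0.64318655 -0.67845612]] [0.53489784 0.27502057 1.55303318]
drawer_bar [([301, 308], 0.9)]
hatch_bar [([240, 340], 0.8), ([271, 276], 0.52)]
hatch_hinge [([218, 272], 0.91)]
machine [([274, 273], 0.91), ([241, 338], 0.64)]
tape [([279, 248], 0.77)]
can [([381, 225], 0.75)]
wrench [([204, 412], 0.75)]
parts_box [([186, 368], 0.63)]
top [[515.3122995    0.         317.79886611]
 [  0.         515.3122995  247.17840676]
 [  0.           0.           1.        ]] [[ 0.02634579 -0.99958655  0.01151674]
 [-0.99636553 -0.02719096 -0.08072414]
 [ 0.08100392 -0.00934814 -0.99666994]] [-0.02658184  0.60546544  1.3986937 ]
drawer_bar []
hatch_bar [([269, 321], 0.97)]
hatch_hinge [([188, 320], 0.93)]
machine [([214, 284], 0.7)]
tape [([211, 237], 0.79), ([218, 285], 0.21)]
can [([245, 149], 0.65)]
wrench [([309, 451], 0.75)]
parts_box []
```

View pics/side0.png

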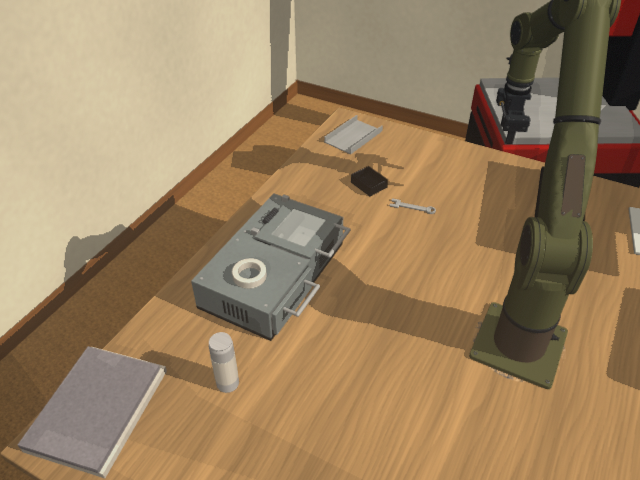

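View pics/top0.png

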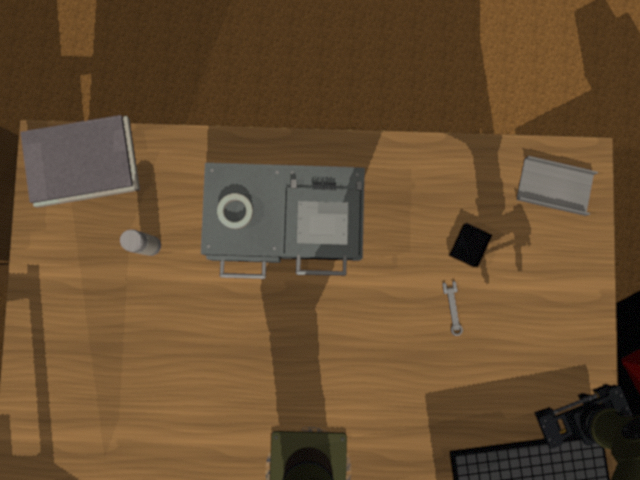

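Side view: the drawer bar runs from about (col 316,row 286) to (290,315) and the hatch bar is near (340,245). Top view: the drawer bar is around (243,275) and the hatch bar around (321,272). The first top-view search missed the drawer bar, so I'll look again and triangulate.

```bash
cat > h.py <<'E'
from plant import r
import numpy as np, cv2
from scipy.spatial.transform import Rotation as Rn
def P(d): return d["intrinsics"]@np.c_[d["R"],d["t"]]
def tri(da,a,db,b):
    X=cv2.triangulatePoints(P(da),P(db),np.array(a[::-1],float).reshape(2,1),np.array(b[::-1],float).reshape(2,1))
    X=(X[:3]/X[3]).ravel()
    e=[np.linalg.norm((lambda p:p[:2]/p[2])(P(d)@np.r_[X,1])-np.array(c[::-1])) for d,c in((da,a),(db,b))]
    return X,e
def atz(d,c,z):
    ray=d["R"].T@(np.linalg.inv(d["intrinsics"])@[c[1],c[0],1]); o=-d["R"].T@d["t"]
    return o+ray*(z-o[2])/ray[2]
def proj(d,X):
    p=P(d)@np.r_[X,1]; return p[:2]/p[2]
def zoom(name,f,c,w,k):
    x0,y0=int(c[0]-w[0]/2),int(c[1]-w[1]/2)
    cv2.imwrite(name,cv2.resize(f[max(y0,0):y0+w[1],max(x0,0):x0+w[0],::-1],None,fx=k,fy=k,interpolation=cv2.INTER_CUBIC)); print(name,"origin",max(x0,0),max(y0,0),"k",k)
E
python3 - <<'E'
from h import *
A=r.snapshot("side");B=r.snapshot("top")
np.set_printoptions(precision=4,suppress=True)
Z=dict(drawer_bar=.083,hatch_bar=.114,hatch_hinge=.114,machine=0,tape=.11,can=0,wrench=0,parts_box=0)
for n in Z:
    a=r.tip_of("side",n);b=r.tip_of("top",n)
    if a:print(n,"side",a[0]["centre"],atz(A,a[0]["centre"],Z[n]))
    if b:print(n,"top",b[0]["centre"],atz(B,b[0]["centre"],Z[n]))
    if a and b: print("   tri",tri(A,a[0]["centre"],B,b[0]["centre"]))
zoom("pics/sz.png",A["frame"],(300,270),(160,120),5)
zoom("pics/tz.png",B["frame"],(285,220),(180,130),4)
E
```

```text
drawer_bar side [297.9, 305.4] [0.5292 0.1829 0.083 ]
drawer_bar top [272.3, 240.3] [0.5293 0.1925 0.083 ]
   tri (array([0.5269, 0.1903, 0.0918]), [np.float64(0.6671600723650741), np.float64(0.8917665692223996)])
hatch_bar side [239.8, 337.0] [ 0.5424 -0.0258  0.114 ]
hatch_bar top [272.3, 323.3] [ 0.5341 -0.0254  0.114 ]
   tri (array([ 0.5379, -0.0236,  0.1176]), [np.float64(1.1205419414226405), np.float64(1.651894763780462)])
hatch_hinge side [218.0, 268.2] [ 0.7631 -0.015   0.114 ]
hatch_hinge top [188.4, 322.1] [ 0.753  -0.0167  0.114 ]
   tri (array([ 0.7577, -0.0142,  0.116 ]), [np.float64(1.407564549302327), np.float64(2.1337988123357388)])
machine side [273.3, 273.3] [0.6953 0.0794 0.    ]
machine top [215.7, 284.3] [0.6945 0.0863 0.    ]
   tri (array([0.6923, 0.0853, 0.007 ]), [np.float64(0.32306122509634544), np.float64(0.44943743312601364)])
tape side [275.3, 247.2] [0.6926 0.2066 0.11  ]
tape top [212.9, 232.7] [0.6825 0.2144 0.11  ]
   tri (array([0.6839, 0.2142, 0.1207]), [np.float64(0.8973269335126948), np.float64(1.2315071400499256)])
can side [383.1, 225.9] [0.6035 0.4559 0.    ]
can top [244.6, 150.6] [0.6024 0.4577 0.    ]
   tri (array([0.6023, 0.457 , 0.0024]), [np.float64(0.026390466933016672), np.float64(0.031148056295195164)])
wrench side [206.1, 413.1] [ 0.4481 -0.4001  0.    ]
wrench top [309.9, 451.0] [ 0.4425 -0.3868  0.    ]
   tri (array([ 0.443 , -0.3829,  0.0146]), [np.float64(0.007919182554335607), np.float64(0.012480729356132706)])
parts_box side [186.9, 371.6] [ 0.6111 -0.4301  0.    ]
parts_box top [246.4, 466.6] [ 0.6216 -0.43    0.    ]
   tri (array([ 0.6169, -0.4333, -0.0041]), [np.float64(1.2100197543593803), np.float64(1.9726207166026617)])
pics/sz.png origin 220 210 k 5
pics/tz.png origin 195 155 k 4
```

View pics/sz.png

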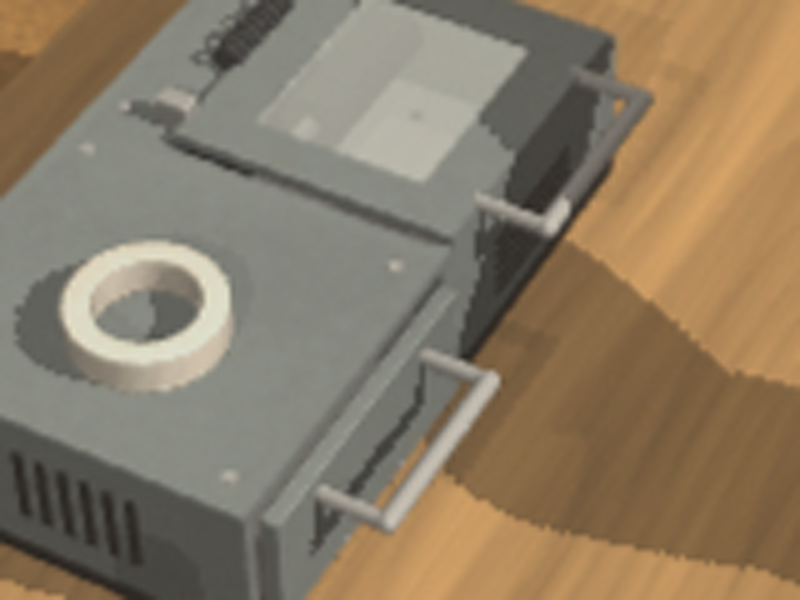

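View pics/tz.png

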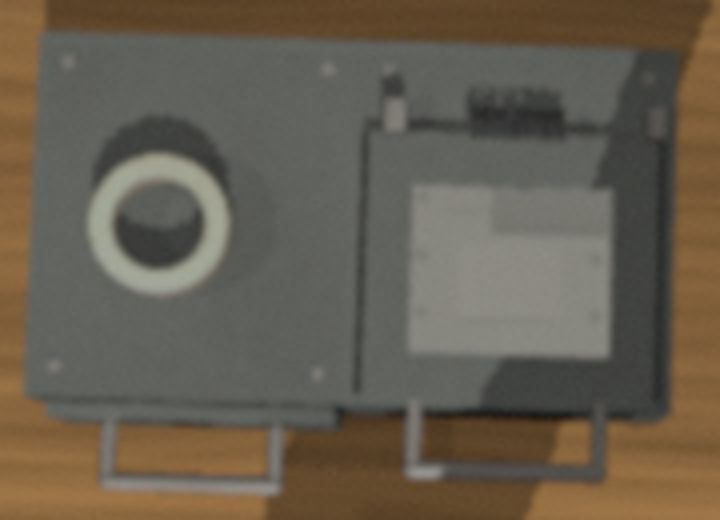

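Zooms. Drawer bar ends: side (319,286) and (297.6,314.6), top (264.5,277) and (221.3,276). Hatch bar ends: side (349.6,229.4) and (330.6,254.4), top (345,273) and (298,273). Next I'll triangulate these ends.

Run:
```python
from h import *
A=r.snapshot("side");B=r.snapshot("top")
np.set_printoptions(precision=4,suppress=True)
for n,a,b,z in(("D right",(286,319),(277,264.5),.083),("D left",(314.6,297.6),(276,221.3),.083),("H right",(229.4,349.6),(273,345),.114),("H left",(254.4,330.6),(273,298),.114)):
    print(n,*tri(A,a,B,b),atz(A,a,z),atz(B,b,z))
# machine top corners in top pic
for n,c in (("BL",(33,42)),("BR",(52,678)),("FL",(397,27)),("FR",(413,668))):
    print(n,atz(B,(155+c[0]/4,195+c[1]/4),.11))
s=r.get_state();print(s["tool_pos"],Rn.from_quat(s["eef_rot"]).as_matrix())
```

```text
D right [0.5183 0.1283 0.0823] [np.float64(0.12250271397234534), np.float64(0.16740164688559814)] [0.5176 0.1288 0.083 ] [0.5186 0.1284 0.083 ]
D left [0.5187 0.2421 0.0835] [np.float64(0.1479032617541227), np.float64(0.19317571132599431)] [0.5193 0.2419 0.083 ] [0.5182 0.242  0.083 ]
H right [ 0.532  -0.0823  0.1131] [np.float64(0.5162924701548224), np.float64(0.7729935236630695)] [ 0.5303 -0.082   0.114 ] [ 0.5338 -0.0814  0.114 ]
H left [0.5298 0.0393 0.1184] [np.float64(0.18104707213217414), np.float64(0.25960340513451974)] [0.5314 0.0351 0.114 ] [0.5306 0.0397 0.114 ]
BL [0.8118 0.2908 0.11  ]
BR [ 0.8113 -0.1269  0.11  ]
FL [0.5725 0.29   0.11  ]
FR [ 0.5733 -0.1249  0.11  ]
[ 0.2393 -0.5774  0.2468] [[ 0.3828  0.      0.9238]
 [-0.9238 -0.0001  0.3828]
 [ 0.0001 -1.      0.    ]]
```

Machine yaw is about 0 and its front sits at x≈0.573. The drawer bar is at (0.5185, 0.185, 0.083), so the drawer starts about 14 mm out. The hatch bar is at (0.532, -0.021, 0.114). I'll swing around with the jaws along world x.

```bash
cat >> h.py <<'E'
def to(x,y,z,yaw=0.):
    s=r.get_state();M=Rn.from_quat(s["eef_rot"]).as_matrix()
    d=M.T@(np.array([x,y,z])-s["tool_pos"])*1000
    cy=np.degrees(np.arctan2(M[1,0],M[0,0]))
    print("shift",d.round(1),"spin",round(cy-yaw,1),"at",s["tool_pos"].round(4),"yaw",round(cy,2),"F",s["contact_force"].round(1),"open",round(s["opening"],3),"t",s["clock"])
E
python3 -m inch '-30 0 38 -7.5; -60 0 76 -15; -90 0 113 -22.5; -120 0 151 -30; -150 0 188 -37.5; -180 0 226 -45; -208 0 264 -52.5; -238 0 301 -60; -268 0 339 -67.5; -268 0 339 -67.5' -0.27
python3 -c "
from h import *
to(.5165,.185,.18)"
```

```text
clock: 2.9
tool_pos: [0.4541, -0.1928, 0.2477]
eef_rot: [-0.706, -0.007, 0.003, 0.709]
contact_force: [-0.4, 0.5, 0.7]
opening: 0.364
shift [ 67.4  69.5 376.6] spin 0.8 at [ 0.4541 -0.1928  0.2477] yaw 0.82 F [-0.4  0.5  0.7] open 0.364 t 2.9
```

```bash
python3 -m inch '8 4 47 0.8; 17 8 94 0.8; 25 15 141 0.8; 34 22 188 0.8; 42 30 235 0.8; 50 40 282 0.8; 59 50 330 0.8; 65 60 362 0.8; 67 67 377 0.8; 67 67 377 0.8'
python3 - <<'E'
from h import *
to(.5165,.185,.078)
A=r.snapshot("side");B=r.snapshot("top")
zoom("pics/s1.png",A["frame"],(300,270),(160,120),5)
zoom("pics/t1.png",B["frame"],(265,230),(180,130),4)
X=r.get_state()["tool_pos"];print(proj(A,X),proj(B,X))
for c in("side","top"):
    print(c,[(o["centre"],round(o["p"],2)) for o in r.tip_of(c,"drawer_bar")])
E
```

```text
clock: 3.9
tool_pos: [0.5164, 0.1797, 0.179]
eef_rot: [-0.707, 0.004, -0.003, 0.708]
contact_force: [-0.4, -0.7, -0.5]
opening: 0.364
shift [1.00e-01 1.01e+02 5.20e+00] spin -0.6 at [0.5164 0.1797 0.179 ] yaw -0.58 F [-0.4 -0.7 -0.5] open 0.364 t 3.9
pics/s1.png origin 220 210 k 5
pics/t1.png origin 175 165 k 4
[310.53047954 272.02253528] [241.54434427 276.33168684]
side [([302.1, 304.5], 0.92)]
top [([274.6, 241.3], 0.83), ([247.2, 466.4], 0.43)]
```

View pics/s1.png

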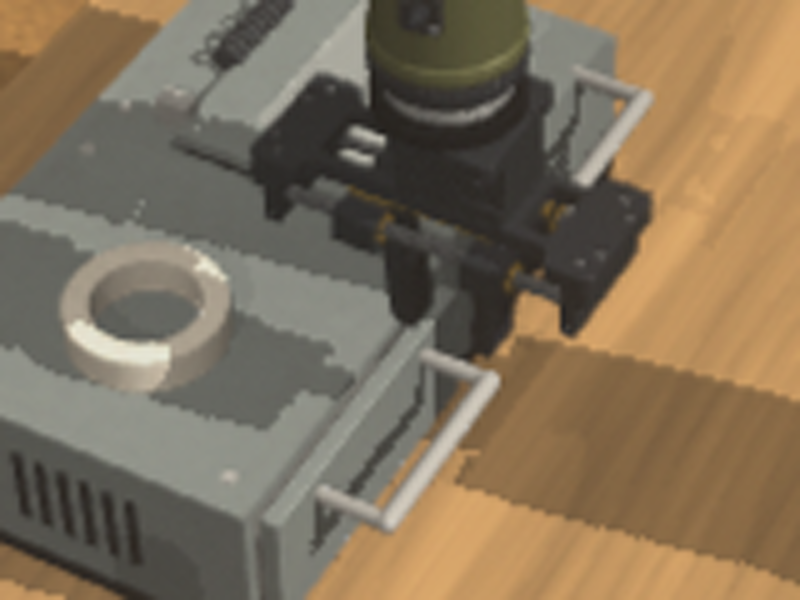

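View pics/t1.png

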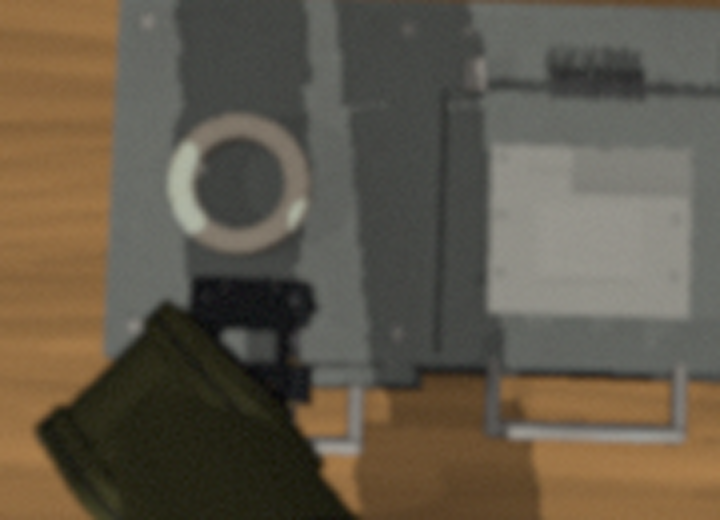

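The fingers are over the drawer bar with their opening along the pull direction, and the body's far end clears the tape. Lowering in steps while watching the force.

```bash
python3 -m inch '0 12 5 -0.6; 0 25 5 -0.6; 0 37 5 -0.6; 0 50 5 -0.6; 0 62 5 -0.6; 0 72 5 -0.6; 0 82 5 -0.6; 0 90 5 -0.6; 0 97 5 -0.6; 0 101 5 -0.6'
python3 - <<'E'
from h import *
to(.5165,.185,.078)
A=r.snapshot("side")
zoom("pics/s2.png",A["frame"],(300,280),(120,90),6)
E
```

```text
clock: 5.1
tool_pos: [0.5168, 0.1819, 0.0781]
eef_rot: [0.707, -0.001, 0.001, -0.707]
contact_force: [-0.0, -0.4, -0.2]
opening: 0.362
shift [-0.3  0.1  3.1] spin -0.2 at [0.5168 0.1819 0.0781] yaw -0.19 F [-0.  -0.4 -0.2] open 0.362 t 5.1
pics/s2.png origin 240 235 k 6
```

View pics/s2.png

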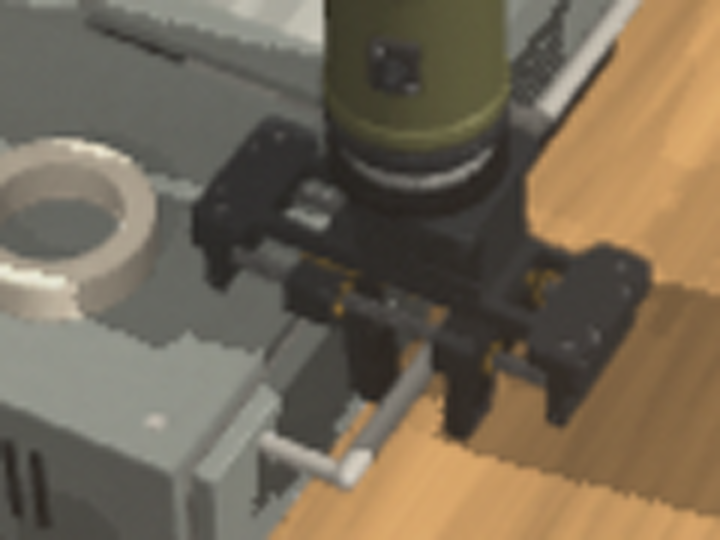

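The bar lies between the fingers near pixel (303,302) of the full image, and nothing touches. Closing and pulling.

```bash
python3 -m inch '0 0 0 0; 0 0 0 0; 0 0 0 0; 0 0 0 0; 0 0 0 0; 0 0 0 0' -1 15
python3 -m inch '-5 0 0 0; -13 0 0 0; -21 0 0 0; -29 0 0 0; -37 0 0 0; -45 0 0 0; -51 0 0 0; -56 0 0 0; -60 0 0 0; -60 0 0 0'
```

```text
clock: 5.75
tool_pos: [0.5175, 0.1821, 0.0791]
eef_rot: [-0.707, 0.001, -0.002, 0.707]
contact_force: [2.5, -0.2, 2.3]
opening: 0.127
clock: 6.75
tool_pos: [0.4549, 0.1821, 0.079]
eef_rot: [0.707, -0.001, 0.0, -0.707]
contact_force: [0.0, -0.1, 7.0]
opening: 0.123
```

```bash
python3 -m inch '-3 0 0 0; -5 0 0 0; -7 0 0 0; -9 0 0 0; -9 0 0 0'
python3 - <<'E'
from h import *
to(.453,.182,.079)
A=r.snapshot("side");B=r.snapshot("top")
zoom("pics/s3.png",A["frame"],(300,280),(120,90),6)
for c in("side","top"):
    print(c,[(o["centre"],round(o["p"],2)) for o in r.tip_of(c,"drawer_bar")])
E
```

```text
clock: 7.25
tool_pos: [0.4533, 0.1822, 0.0791]
eef_rot: [-0.706, -0.001, -0.006, 0.708]
contact_force: [15.5, -2.5, -4.6]
opening: 0.131
shift [-0.3  0.1 -0.2] spin -0.4 at [0.4533 0.1822 0.0791] yaw -0.39 F [15.5 -2.5 -4.6] open 0.131 t 7.25
pics/s3.png origin 240 235 k 6
side [([308.9, 330.5], 0.72)]
top []
```

View pics/s3.png

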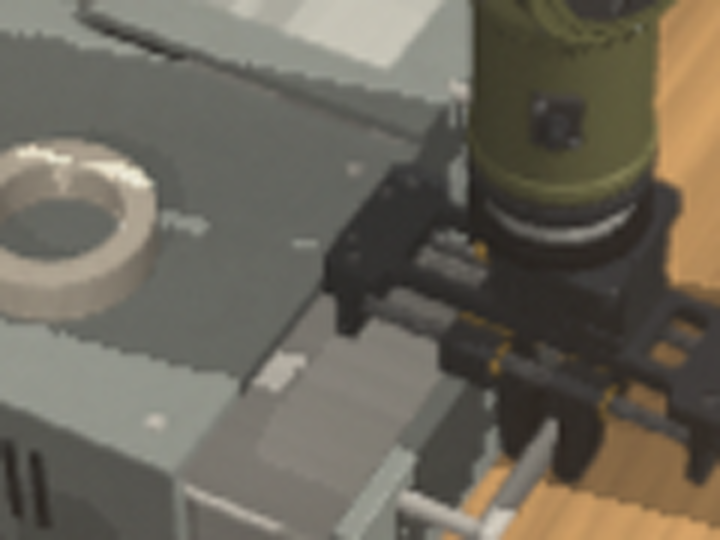

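The pull met a 15.5 N stop with the bar at x=0.453, which puts the drawer about 80 mm out. I'll take the push off first, then open and rise straight up.

```bash
python3 -m inch '4 0 0 0; 6 0 0 0; 6 0 0 0'
python3 -m inch '0 0 0 0; 0 0 0 0; 0 0 0 0; 0 0 0 0; 0 0 0 0; 0 0 0 0; 0 0 0 0' -0.27
python3 -m inch '0 -10 0 0; 0 -25 0 0; 0 -45 0 0; 0 -65 0 0; 0 -85 0 0; 0 -105 0 0; 0 -120 0 0; 0 -120 0 0'
python3 - <<'E'
from h import *
to(.530,-.021,.19)
A=r.snapshot("side");B=r.snapshot("top")
zoom("pics/s4.png",A["frame"],(310,280),(160,120),5)
X=r.get_state()["tool_pos"]
for c in("side","top"):
    print(c,[(o["centre"],round(o["p"],2)) for o in r.tip_of(c,"drawer_bar")])
E
```

```text
clock: 7.75
tool_pos: [0.4535, 0.1821, 0.0791]
eef_rot: [0.707, -0.001, 0.001, -0.707]
contact_force: [3.0, -0.5, 5.8]
opening: 0.127
clock: 8.45
tool_pos: [0.4538, 0.1821, 0.0787]
eef_rot: [0.707, -0.001, 0.001, -0.707]
contact_force: [-0.2, 0.3, 0.0]
opening: 0.364
clock: 9.25
tool_pos: [0.4549, 0.1827, 0.2009]
eef_rot: [-0.706, -0.0, -0.003, 0.708]
contact_force: [0.6, 0.2, 0.2]
opening: 0.365
shift [  75.8   10.9 -203.4] spin -0.2 at [0.4549 0.1827 0.2009] yaw -0.22 F [0.6 0.2 0.2] open 0.365 t 9.25
pics/s4.png origin 230 220 k 5
side [([308.9, 329.1], 0.94)]
top [([301.7, 240.3], 0.73), ([245.6, 465.8], 0.25)]
```

View pics/s4.png

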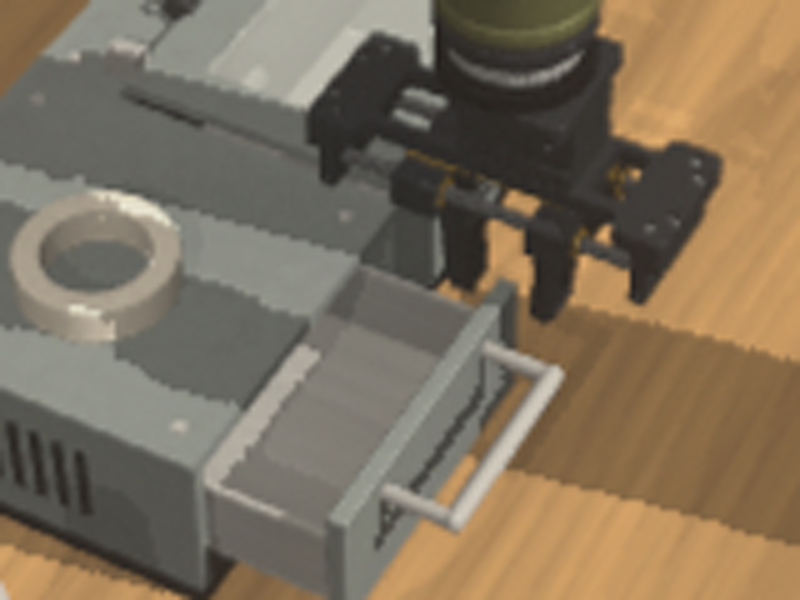

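The drawer is clearly open, with its bar at about (329,309) in the side view. Moving over to the hatch bar.

```bash
python3 -m inch '15 2 -40 0; 30 4 -80 0; 45 6 -120 0; 60 8 -160 0; 72 10 -190 0; 76 11 -203 0; 76 11 -203 0'
python3 - <<'E'
from h import *
to(.530,-.021,.109)
E
```

```text
clock: 10.15
tool_pos: [0.5288, -0.0229, 0.1867]
eef_rot: [0.707, -0.003, 0.002, -0.707]
contact_force: [0.7, 1.2, 0.5]
opening: 0.366
shift [ 1.3 77.7  1.9] spin -0.4 at [ 0.5288 -0.0229  0.1867] yaw -0.4 F [0.7 1.2 0.5] open 0.366 t 10.15
```

```bash
python3 -m inch '1 10 2 0; 1 22 2 0; 1 34 2 0; 1 46 2 0; 1 56 2 0; 1 65 2 0; 1 72 2 0; 1 77 2 0; 1 77 2 0'
python3 - <<'E'
from h import *
to(.530,-.021,.109)
A=r.snapshot("side");B=r.snapshot("top")
zoom("pics/s5.png",A["frame"],(335,250),(120,90),6)
E
```

```text
clock: 11.05
tool_pos: [0.53, -0.0191, 0.1101]
eef_rot: [0.707, -0.001, 0.001, -0.707]
contact_force: [-0.9, 0.3, -0.1]
opening: 0.363
shift [ 0.   1.1 -1.9] spin -0.2 at [ 0.53   -0.0191  0.1101] yaw -0.19 F [-0.9  0.3 -0.1] open 0.363 t 11.05
pics/s5.png origin 275 205 k 6
```

View pics/s5.png

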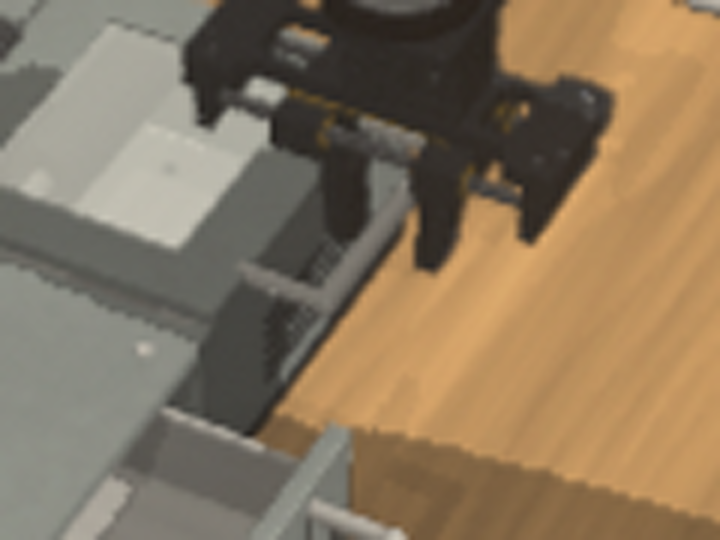

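The bar sits between the fingers near (336,243) in the full image. Closing gently, then lifting along the arc of 222 mm radius.

```bash
python3 -m inch '0 0 0 0; 0 0 0 0; 0 0 0 0; 0 0 0 0; 0 0 0 0; 0 0 0 0' -1 12
python3 -m inch '0 -11 0 0; 1 -22 0 0; 2.5 -33 0 0; 4.4 -44 0 0; 7 -55 0 0; 10 -66 0 0; 13.5 -76 0 0; 17.5 -86.5 0 0; 17.5 -86.5 0 0'
python3 - <<'E'
from h import *
to(.530,-.021,.109)
A=r.snapshot("side");B=r.snapshot("top")
zoom("pics/s6.png",A["frame"],(315,240),(160,120),5)
E
```

```text
clock: 11.75
tool_pos: [0.5333, -0.0191, 0.1115]
eef_rot: [-0.707, -0.001, -0.004, 0.707]
contact_force: [5.1, -0.3, -1.0]
opening: 0.128
clock: 12.65
tool_pos: [0.5524, -0.0192, 0.1992]
eef_rot: [-0.707, -0.002, -0.005, 0.708]
contact_force: [8.8, -1.3, -5.4]
opening: 0.133
shift [-23.3  89.9  -2. ] spin -0.2 at [ 0.5524 -0.0192  0.1992] yaw -0.25 F [ 8.8 -1.3 -5.4] open 0.133 t 12.65
pics/s6.png origin 235 180 k 5
```

View pics/s6.png

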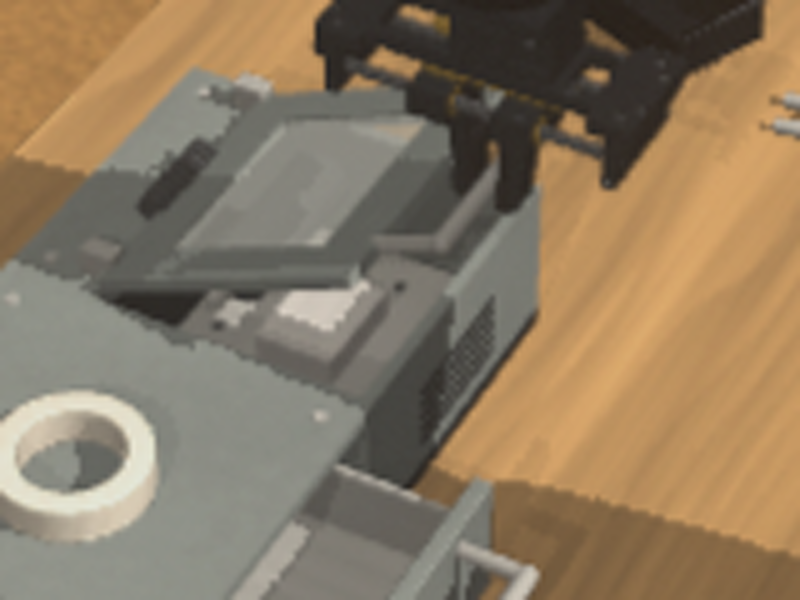

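Hatch at about 0.41 rad. The x force shows the bar is about 3 mm further back than I commanded, so I'll correct the arc and continue to 0.8.

```bash
python3 -m inch '7 -11 0 0; 13 -21.5 0 0; 19 -31 0 0; 24.5 -40.5 0 0; 31 -49.5 0 0; 38 -58 0 0; 45.5 -66.5 0 0; 53 -74.5 0 0; 53 -74.5 0 0'
python3 - <<'E'
from h import *
to(.6448,-.021,.3041)
s=r.get_state()["tool_pos"]
print("theta z",np.arcsin((s[2]-.1115)/.222),"x",np.arccos((.7553-s[0])/.222))
E
```

```text
clock: 13.65
tool_pos: [0.6027, -0.0193, 0.2723]
eef_rot: [-0.707, -0.0, -0.003, 0.707]
contact_force: [4.6, 0.0, -6.7]
opening: 0.129
shift [ 42.2 -31.6  -1.6] spin -0.2 at [ 0.6027 -0.0193  0.2723] yaw -0.22 F [ 4.6  0.  -6.7] open 0.129 t 13.65
theta z 0.8102031092353732 x 0.8128272671851773
```

```bash
python3 -m inch '6 -5 0 0; 11.5 -10 0 0; 17.5 -15 0 0; 23.5 -20 0 0; 29.5 -24 0 0; 35 -27.5 0 0; 42 -32 0 0; 48 -35 0 0; 48 -35 0 0; 48 -35 0 0'
python3 - <<'E'
from h import *
to(.6448,-.021,.3041)
s=r.get_state()["tool_pos"]
print("theta z",np.arcsin((s[2]-.1115)/.222),"x",np.arccos((.7553-s[0])/.222))
A=r.snapshot("side");B=r.snapshot("top")
zoom("pics/s7.png",A["frame"],(305,220),(160,120),5)
for c in("side","top"):
    print(c,[(o["centre"],round(o["p"],2)) for o in r.tip_of(c,"hatch_bar")])
E
```

```text
clock: 14.65
tool_pos: [0.6485, -0.0193, 0.3071]
eef_rot: [0.707, -0.001, 0.001, -0.707]
contact_force: [0.1, 1.4, -2.1]
opening: 0.132
shift [-3.7  3.  -1.7] spin -0.2 at [ 0.6485 -0.0193  0.3071] yaw -0.19 F [ 0.1  1.4 -2.1] open 0.132 t 14.65
theta z 1.0782126097410447 x 1.0687961913909454
pics/s7.png origin 225 160 k 5
side [([171.1, 302.9], 0.65)]
top []
```

View pics/s7.png

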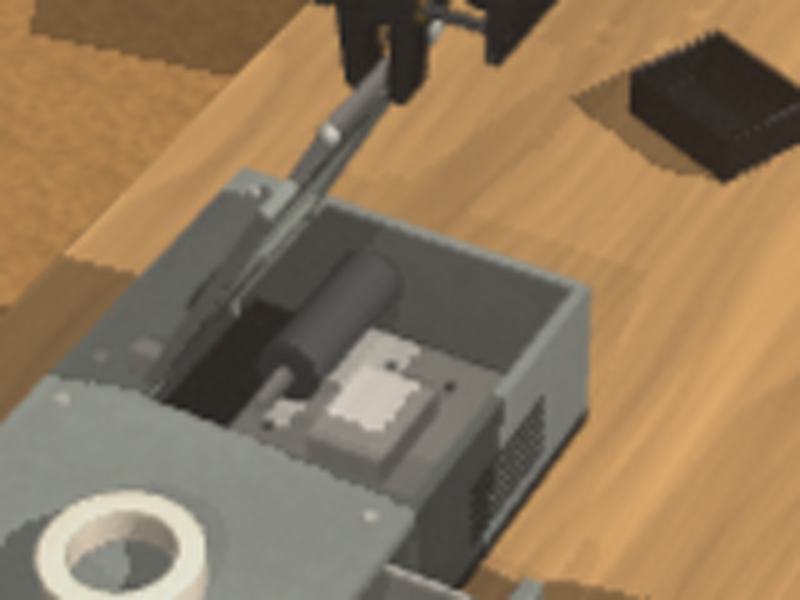

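The fingers still hold the bar, with its left corner at about (290.6,186.4) in the full side image. I'll check the angle independently from that pixel.

Run:
```python
from h import *
A=r.snapshot("side")
for th in(.9,1.,1.05,1.1,1.15):
    for y in(.0395,-.0205): print(th,y,proj(A,[.7553-.222*np.cos(th),y,.114+.222*np.sin(th)]).round(1),end=' ')
    print()
```

```text
0.9 0.0395 [301.2 196.5] 0.9 -0.0205 [312.3 184. ] 
1.0 0.0395 [295.1 190.6] 1.0 -0.0205 [306.3 178.2] 
1.05 0.0395 [291.8 187.8] 1.05 -0.0205 [303.1 175.5] 
1.1 0.0395 [288.5 185.1] 1.1 -0.0205 [299.8 172.8] 
1.15 0.0395 [285.1 182.5] 1.15 -0.0205 [296.5 170.3]
```

The pixels agree, at about 1.07 rad. Lowering along the arc to about 0.77.

```bash
python3 -m inch '-7.5 4 0 0; -15 9 0 0; -22.5 14 0 0; -29.5 19 0 0; -36.5 25 0 0; -43 30.5 0 0; -48 35 0 0; -52.5 40 0 0; -52.5 40 0 0; -52.5 40 0 0'
python3 -m inch '0 0 0 0; 0 0 0 0; 0 0 0 0; 0 0 0 0; 0 0 0 0'
python3 - <<'E'
from h import *
to(.5959,-.021,.266)
s=r.get_state()["tool_pos"]
print("theta z",np.arcsin((s[2]-.1115)/.222),"x",np.arccos((.7553-s[0])/.222))
A=r.snapshot("side");B=r.snapshot("top")
cv2.imwrite("pics/s8.png",A["frame"][:,:,::-1])
for th in(.6,.7,.77,.85,.9): print(th,proj(A,[.7553-.222*np.cos(th),.0395,.114+.222*np.sin(th)]).round(1))
zoom("pics/z8.png",A["frame"],(315,240),(160,140),4.2)
for n in("tape","can","wrench","parts_box","drawer_bar","hatch_bar"):
  for c in("side","top"):
    print(n,c,[(o["centre"],round(o["p"],2)) for o in r.tip_of(c,n)][:1])
E
```

```text
clock: 15.9
tool_pos: [0.5955, -0.0193, 0.2666]
eef_rot: [0.707, -0.002, 0.001, -0.707]
contact_force: [-2.4, 1.4, 2.4]
opening: 0.13
clock: 16.4
tool_pos: [0.5958, -0.0193, 0.2668]
eef_rot: [0.707, -0.001, 0.001, -0.707]
contact_force: [-4.7, 0.9, 4.9]
opening: 0.127
shift [ 0.1  0.8 -1.7] spin -0.2 at [ 0.5958 -0.0193  0.2668] yaw -0.19 F [-4.7  0.9  4.9] open 0.127 t 16.4
theta z 0.774983834486282 x 0.7691839964389912
0.6 [316.7 216.1]
0.7 [312.1 209.4]
0.77 [308.5 204.8]
0.85 [304.2 199.6]
0.9 [301.2 196.5]
pics/z8.png origin 235 170 k 4.2
tape side [([278.8, 249.1], 0.9)]
tape top [([210.5, 234.8], 0.96)]
can side [([381.2, 226.1], 0.83)]
can top [([246.4, 151.1], 0.62)]
wrench side [([205.4, 415.4], 0.77)]
wrench top [([310.0, 451.2], 0.72)]
parts_box side [([186.2, 370.8], 0.88)]
parts_box top [([243.9, 464.6], 0.86)]
drawer_bar side [([309.9, 328.3], 0.91)]
drawer_bar top [([301.7, 240.2], 0.87)]
hatch_bar side [([191.0, 320.5], 0.65)]
hatch_bar top [([212.6, 232.9], 0.26)]
```

View pics/z8.png

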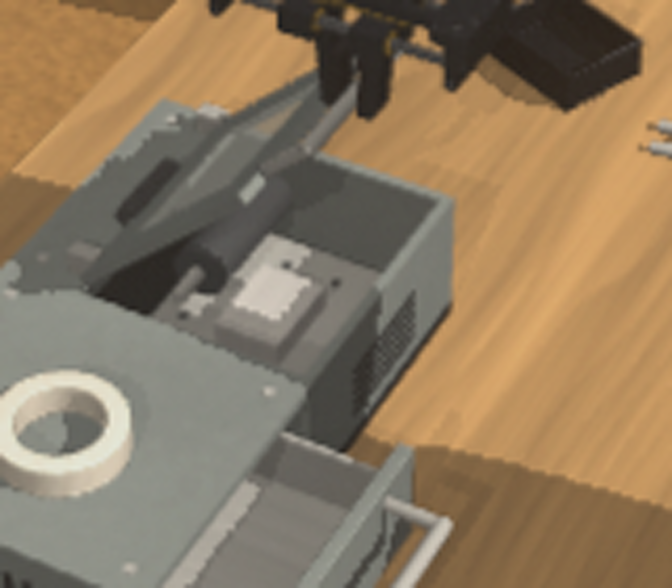

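View pics/s8.png

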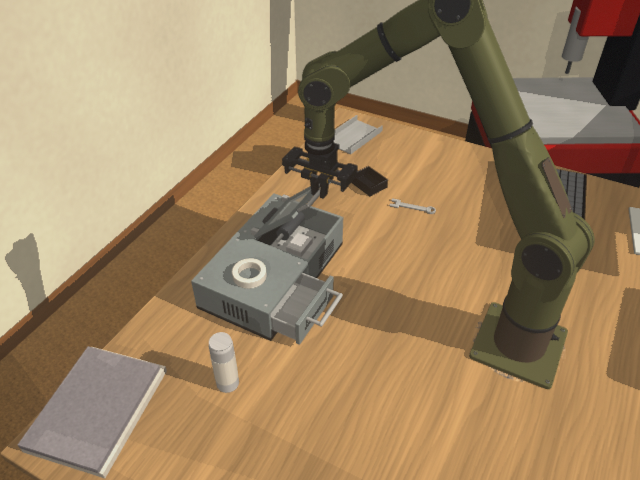

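The hatch stands at about 0.77 rad (bar corner at about (308,206), which matches 0.77). The fingers are on the bar, the drawer bar is unchanged at (328,310), and the bystanders are where they started. Handing in.

Run:
```python
from h import *
print(r.finish_job()); to(.5959,-.021,.266)
```

```text
the job is handed in; nothing more can be done
None
the job is handed in; nothing more can be done
```

The job is handed in: the drawer is out at its stop and the arm is holding the hatch still at about 0.77 rad, just below the balance point. No verdict was reported.

- **Drawer:** I pulled it until it met its stop at 15.5 N, about 80 mm out. Its bar was still at the same place in both camera views just before handing in.
- **Hatch:** I lifted it along its arc to about 1.07 rad. Tool height, tool x and the bar corner in the side picture all agreed on that. I then lowered it to 0.77–0.775 rad, again with all three agreeing. It was still over the last 0.5 s before handing in, with the fingers closed on the bar at a 12 N grip.
- **Bystanders:** The tape, can, wrench and parts box were found within a few pixels of where they started, which is within the detector's scatter.
- **Other limits:** It took about 16.5 s, and the highest contact force I read was about 16 N.

**Disagreements:**
- The first network search in the top view missed the drawer bar, so I measured it by hand from the zoomed pictures.
- The hatch bar's top-view detection failed while the arm covered it. A weak hit (p = 0.26) at the end was really the tape.
- The force readings were a few newtons off while gripping, probably from the arm's commanded position differing slightly from the bar's true arc.

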